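# Clamp a stone plug for drilling: three clicks and hold

### The arm

A 7-joint arm with a two-finger parallel gripper is mounted at the origin on a cart in front of the work surface, level with it; the furniture and walls round the work are solid. World frame = base frame: x ahead of the robot, y to its left, z up, the work surface at z = 0. Lengths are in m, angles in rad, forces in N, time in s.
With the tool pointing down it reaches from about 0.425 to 0.925 m from the base axis. Payload 6.8 kg.
Tool frame: the origin (TCP) lies midway between the tips of the shut fingers; the grasp point (between the pads) lies 19 mm behind it; y points along the fingers, z is the direction in which the jaws open and shut, and the axes are right-handed (so a half turn about y gives the same grasp; the last joint's range is limited). The gripper opens to 85 mm and grips with 20 to 120 N. Pads are 22 mm wide; open, the fingers measure 114 mm over their backs; the gripper's body (76 mm by 85 mm) begins 54 mm behind the grasp point. The pads swing forward as they close: fully open they stand 13 mm farther back than shut.
Start: joints at [-1.268, 0.477, 0.022, 1.555, -0.011, 1.109, -0.083], TCP at [0.27, 0.619, 0.231] pointing down, gripper open.
Joint ranges: [-2.96, 2.96], [-0.34, 2.1], [-1.41, 1.46], [0.24, 2.44], [-1.37, 4.51], [0.17, 1.92], [-2.96, 2.96]. Speed limits (rad/s): [2.39, 2.39, 3.14, 3.14, 3.14, 3.14, 3.14].

### API

Orientations are given as a rotation vector (axis times angle).
In Python, from bench import r gives the robot as it stands.
- The arm moves only by the tool send_rows, never from a script. Its argument "rows" is text: rows parted by semicolons, each of 6 numbers parted by spaces: the shift along the world's x, y, z in m, then the turn, a rotation vector about the world's x, y, z in rad. A call has 1 to 20 rows; each row shifts and turns the commanded pose from where the row before left it; what a row does not reach is not made up. A row lasts 1/10 s, in which the tool goes at most 50 mm and 8.59 degrees, less where a joint would pass 70% of its speed; a pose out of reach is approached as far as the arm can. A call is refused whole if a number of a shift passes 0.05 or a number of a turn 0.15, either way. A call with a gripper value outside its range is refused whole. "grip" is the finger opening in m, from 0 to 0.0854, set as the call begins (left out, the last holds). The fingers move at their own pace and stop on an object; "grip_force" is the grip in N (left out, the last holds). Time passes only in rows, so rows that do not move let the fingers close. It gives the time, the measured TCP pose, the force and the opening at its end, in the units of the state.
- r.get_obs(): the state, without advancing time (a new reading comes with each control period).
- r.grab_frame(name): name is "side" or "top" or "wrist"; returns a dict with "pixels" (384x512x3 uint8, red, green, blue), "intrinsics" (3x3 intrinsics, pixels), "position" and "orientation" of the camera in the world. Camera axes: x right, y up, looking along -z (the intrinsics and any distortion apply to the point x, -y, -z); pixel columns grow to the right and rows downward; lengths in m; the calibration is good to about 2 mm. A picture is of the moment at which its call begins. There is no depth.
- r.hand_in(): hands the job in, once; it reports no verdict.
The state is a dict: "clock": time; "joints": joint angles; "qvel": joint speeds; "tau": joint torques, N m; "tcp_pos": TCP position; "orientation": TCP orientation; "contact_force": force on the tool from outside, world axes, zero at the start; "moment": the same for the moment, N m; "grip_width": finger opening in m.
Only numpy, scipy, OpenCV 4.12 (cv2) and the standard library are available. Lean on these libraries where they do the work, as an engineer would, in place of code of your own. Each camera call takes 0.05 s, during which the arm holds its last target.

### The job

Get the turned stone plug ready for drilling: slide it along the bed of the drilling clamp, without lifting it, from its loading mark to the clamping seat in front of the pad, where its stem meets the back fence and the end stop. Then swing the clamp lever by its upright knob until it has clicked exactly three times (a fourth click would crack the stone) and finish while still holding the knob there, because the lever springs back when it is let go. Leave the other things on the table alone.

Things in the scene. Friction and masses are not known exactly. Their poses are not given: they have to be found in the camera images.
- drill_clamp: Low grey clamp fixed to the table: bed 190 x 250 x 12 mm, origin at the centre of its underside (table height), x away from the robot, y to its left (turned by up to 0.35 rad). A gear housing (x = -82 to -14, y = -66 to +24 mm, top 44 mm above the table) carries the lever; fence and end stop bound the slideway behind and at the right.
- stone_plug: White turned stone plug, about 0.22 kg, origin at the centre of its underside, z up: stem 54 mm in diameter, 26 mm high, then a round head 66 mm in diameter from 26 to 46 mm. Stands on the bed near the loading mark. Fence, end stop and pad all stay below the head, so it can be gripped across in any direction.
- loading_mark (a point): Centre of the scribed 58 mm circle at the left of the bed, on the bed's top (12 mm above the table); the plug starts within 20 mm of it, a few mm short of the fence. Axes as the clamp's.
- clamp_seat (a point): Centre of the scribed 58 mm circle before the pad, on the bed's top, 120 mm right (clamp's -y) of the loading mark. The plug's underside centre comes here when its stem touches both the fence (front face 27 mm further in +x, 210 mm long) and the end stop (face 27 mm further in -y); both are 18 mm high, tops 30 mm above the table. Axes as the clamp's.
- clamp_pad: Sprung pad, 36 mm wide, 15 to 33 mm above the table, origin at the middle of its face, which looks to the clamp's +x and presses the plug's stem on the fence. With the lever at 0 it is 10 mm clear of the seated plug; it advances 25 mm per rad until it meets the stone (about 0.4 rad), then its spring (1 N per mm) loads up to about 20 N at three clicks.
- lever_pivot (a point): Point on the upright axis of the lever, 70 mm above the table. Beneath the lever a sprung roller rides over upright pins: each click is felt at the knob as resistance that jumps up by about 2 N, then eases and snaps into the next gap. At the third click the pad spring pushes the knob back with 2 to 4 N and throws the lever back if it is let go.
- lever_knob: Black upright knob, 26 mm in diameter and 42 mm high, turning freely on the end of the steel lever, 150 mm from the pivot axis. Origin at the centre of its foot, 70 mm above the table on the lever's upper face (the lever, 14 mm wide, lies from 60 to 70 mm; all that stands under its swing is lower).
- clamp_lever (a joint): Lever angle in rad. 0: at the rest stop, pointing 135 degrees clockwise from the clamp's +x (right and toward the robot). Grows anticlockwise from above: the knob goes round the right side, away from the robot. Starts in the free travel, 0 to 0.25. Snaps over pins at 0.43, 0.69, 0.96, 1.22; rests: first click 0.562, second 0.824, third 1.086, fourth 1.348.
- chuck_key: T-shaped steel chuck key, 120 x 112 x 18 mm, bystander in front of the clamp.
- sanding_block: Cork sanding block, 56 x 100 x 28 mm, bystander right of the clamp.
- wood_chuck_2: Small round wooden chuck, 62 mm in diameter, 34 mm high, bystander right of the clamp, beyond the swing of the lever.
- marker: Marker pen, 135 mm long, bystander left of the clamp.
Not all that is in view belongs to the job. Leave any orange, purple or yellow look-alike of the stone_plug alone.

How it is judged:
By the outcome, as a careful person would: the job done as asked, in the order asked, and still so for the second after the job is handed in, while the arm keeps its last pose, push and grip.
It also fails if it takes over 56 s, if anything falls off the work surface, if the arm or the gripper's body presses on something with over 40 N, if the wrist force passes 120 N, or if a joint passes its speed limit or range.

## Working session

There is one attempt and no reset: what is moved stays moved. The work goes in short steps, Python scripts to look and compute and a tool call to move; the robot and the scene stay as the last step left them, time stands still between calls to the robot, and variables do not carry over. Pictures are saved under pics/ and viewed, and the job is handed in when it is done.

Besides the shell and the picture viewer there is one more tool, called after "Call:" as name(argument=value, ...) on one line, values as JSON. send_rows: Moves the arm, as the interface text tells. Its arguments: {"type":"object","properties":{"rows":{"type":"string"},"grip":{"type":"number"},"grip_force":{"type":"number"}},"required":["rows"]}

```bash
ls; mkdir -p pics
python3 - <<'E'
from bench import r
import cv2, numpy as np
o=r.get_obs()
for k,v in o.items(): print(k,np.round(v,4))
for n in ["side","top","wrist"]:
    f=r.grab_frame(n); cv2.imwrite(f"pics/{n}0.png",f["pixels"][:,:,::-1]); print(n,f["intrinsics"],f["position"],f["orientation"],[k for k in f])
E
```

```text
pics
clock 0.0
joints [-1.2681  0.4778  0.0223  1.5564 -0.0115  1.1093 -0.0831]
qvel [ 0.0006  0.0003  0.0007 -0.0009 -0.0009  0.001   0.0005]
tau [-5.00000e-04 -5.96459e+01  1.60770e+00 -2.81191e+01  1.25000e-02
  9.60000e-03 -0.00000e+00]
tcp_pos [0.2693 0.6183 0.2303]
orientation [-1.5485  0.3225 -0.3221]
contact_force [ 0.1114  1.2799 -0.8377]
moment [ 0.0419  0.0078 -0.0698]
grip_width 0.0854
side [[484.0242465    0.         259.83960973]
 [  0.         484.0242465  192.39599831]
 [  0.           0.           1.        ]] [ 0.2445804  -0.59140825  0.70015782] [ 0.82100654 -0.22163335 -0.47743085] ['pixels', 'intrinsics', 'position', 'orientation']
top [[361.59402629   0.         258.94413751]
 [  0.         361.59402629 188.92405123]
 [  0.           0.           1.        ]] [0.49110862 0.00738779 0.93961136] [ 0.12069285 -0.10323014 -1.58678416] ['pixels', 'intrinsics', 'position', 'orientation']
wrist [[279.20319316   0.         250.67053953]
 [  0.         279.20319316 189.2669469 ]
 [  0.           0.           1.        ]] [0.20598921 0.64606389 0.37259467] [-0.24163765 -0.15676912  1.15288054] ['pixels', 'intrinsics', 'position', 'orientation']
```

View pics/top0.png

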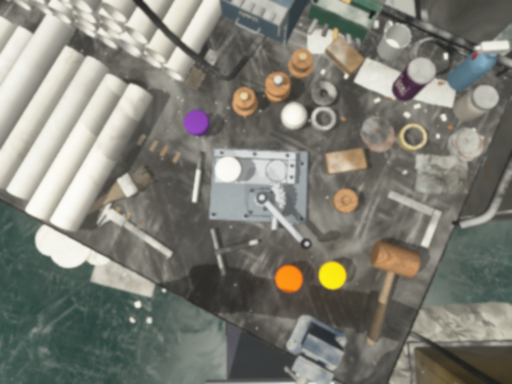

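View pics/side0.png

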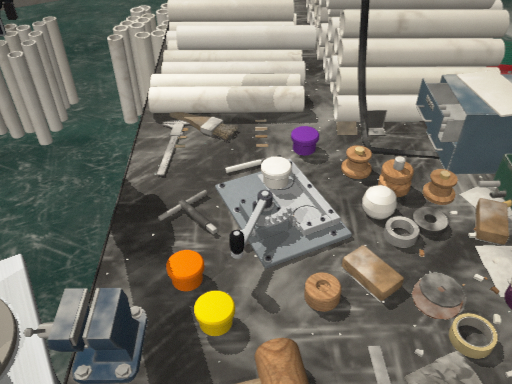

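```bash
cat > h.py <<'E'
import numpy as np, cv2
from scipy.spatial.transform import Rotation as R
from bench import r
def grab(n,save=None):
    f=r.grab_frame(n)
    if save: cv2.imwrite(f"pics/{save}.png",f["pixels"][:,:,::-1])
    return f
def rot(f):
    o=np.array(f["orientation"]); return R.from_rotvec(o)
def proj(f,P):
    P=np.atleast_2d(P); c=rot(f).inv().apply(P-np.array(f["position"]))
    K=np.array(f["intrinsics"]); q=np.c_[c[:,0],-c[:,1],-c[:,2]]
    q=q@K.T; return q[:,:2]/q[:,2:]
def back(f,uv,z):
    uv=np.atleast_2d(uv).astype(float); K=np.array(f["intrinsics"])
    d=np.c_[uv,np.ones(len(uv))]@np.linalg.inv(K).T; d[:,1:]*=-1
    d=rot(f).apply(d); p=np.array(f["position"]); return p+d*((z-p[2])/d[:,2])[:,None]
def crop(f,x0,y0,x1,y1,s,name):
    im=f["pixels"][y0:y1,x0:x1,::-1]; im=cv2.resize(im,None,fx=s,fy=s,interpolation=cv2.INTER_CUBIC)
    cv2.imwrite(f"pics/{name}.png",im)
E
python3 - <<'E'
from h import *
import pickle
t=grab("top"); s=grab("side"); pickle.dump((t,s),open("f0.pkl","wb"))
crop(t,195,135,325,260,6,"topc"); crop(s,205,145,360,275,5,"sidec")
E
```

```text
(no output)
```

View pics/topc.png

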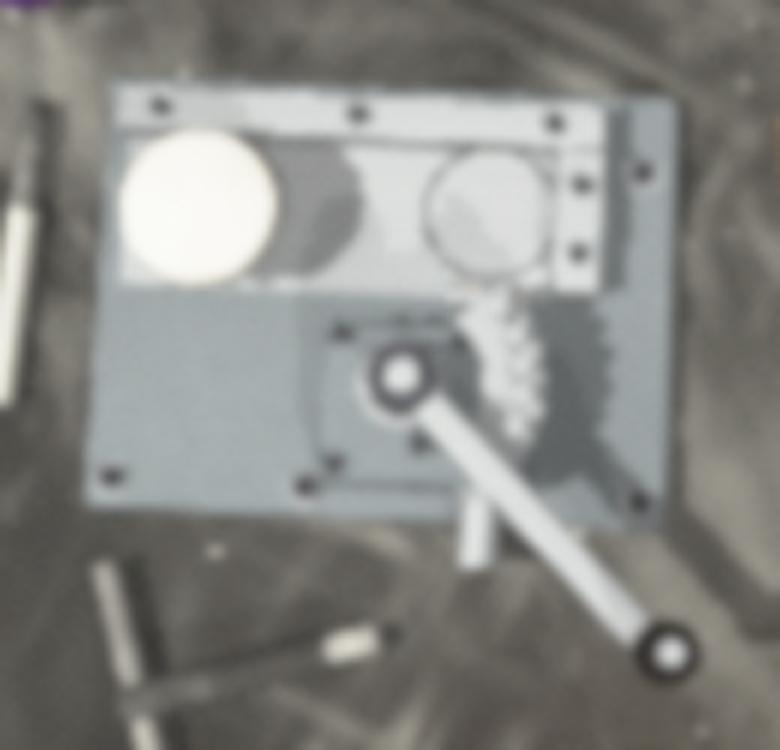

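View pics/sidec.png

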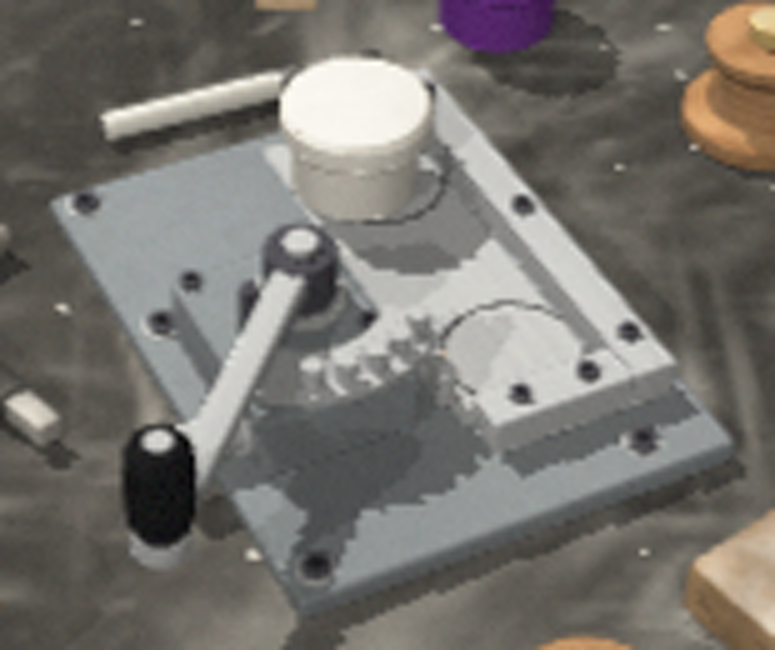

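```bash
cat > fit.py <<'E'
from h import *
import pickle
from scipy.optimize import least_squares
t,s=pickle.load(open("f0.pkl","rb"))
T=lambda x,y:(x/6+195,y/6+135)
S=lambda x,y:(x/5+205,y/5+145)
hx,hy=.095,.125
# image left=+y, up=+x
obs=[(t,T(110,82),(hx,hy,.012)),(t,T(680,97),(hx,-hy,.012)),(t,T(657,522),(-hx,-hy,.012)),(t,T(85,503),(-hx,hy,.012)),
 (s,S(52,205),(-hx,hy,.012)),(s,S(735,445),(hx,-hy,.012)),(s,S(300,598),(-hx,-hy,.012))]
def W(p,P): 
    c,n=np.cos(p[2]),np.sin(p[2]); P=np.array(P,float); return np.array([p[0]+c*P[0]-n*P[1],p[1]+n*P[0]+c*P[1],P[2]])
f=lambda p:np.concatenate([(proj(a,W(p,P))[0]-np.array(uv)) for a,uv,P in obs])
q=least_squares(f,[.5,0,0]); p=q.x; print(p,np.round(q.fun.reshape(-1,2),1))
def C(w):
    c,n=np.cos(p[2]),np.sin(p[2]); d=np.array(w)[:2]-p[:2]; return np.round([c*d[0]+n*d[1],-n*d[0]+c*d[1]],4)
for nm,a,uv,z in [("seat",t,T(490,213),.012),("seat",s,S(525,365),.012),("plugtop",t,T(198,207),.058),("plugtop",s,S(356,106),.058),
 ("knobtop",t,T(670,653),.112),("knobtop",s,S(160,440),.112),("pivtop",t,T(400,375),.075),("pivtop",s,S(303,240),.075),("fence front-right in corner",t,T(558,150),.03),("fence lft",t,T(118,130),.03),
 ]:
    w=back(a,[uv],z)[0]; print(nm,np.round(w,4),C(w))
E
python3 fit.py
```

```text
[ 0.63709377  0.01652245 -0.06128702] [[-0.2 -2.2]
 [-0.4 -1. ]
 [ 1.6  0.7]
 [-0.6 -0.3]
 [-1.7 -0.9]
 [-0.  -0.4]
 [-0.4  1.6]]
seat [ 0.6716 -0.0306  0.012 ] [ 0.0374 -0.0449]
seat [ 0.6765 -0.0384  0.012 ] [ 0.0427 -0.0524]
plugtop [0.6677 0.092  0.058 ] [0.0259 0.0773]
plugtop [0.6715 0.0893 0.058 ] [0.0299 0.0747]
knobtop [ 0.4822 -0.09    0.112 ] [-0.148  -0.1159]
knobtop [ 0.4874 -0.0895  0.112 ] [-0.1429 -0.115 ]
pivtop [0.594  0.0097 0.075 ] [-0.0426 -0.0095]
pivtop [0.5998 0.0098 0.075 ] [-0.0368 -0.0089]
fence front-right in corner [ 0.695  -0.0597  0.03  ] [ 0.0624 -0.0725]
fence lft [0.7077 0.1289 0.03  ] [0.0636 0.1165]
```

Run:
```python
from h import *
o=r.get_obs(); M=R.from_rotvec(o["orientation"]).as_matrix(); print(np.round(M,3)); print(o["clock"])
z=M[:,2]; print("jaw yaw deg",np.degrees(np.arctan2(z[1],z[0])))
```

```text
[[ 0.917 -0.     0.399]
 [-0.399 -0.001  0.917]
 [ 0.    -1.    -0.001]]
0.25
jaw yaw deg 66.46171279932275
```

View pics/wrist0.png

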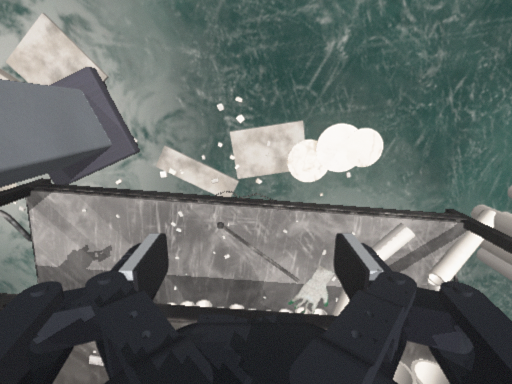

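Call:
send_rows(rows="0.018 -0.037 0 0 0 0.035;0.018 -0.037 0 0 0 0.035;0.018 -0.037 0 0 0 0.035;0.018 -0.037 0 0 0 0.035;0.018 -0.037 0 0 0 0.035;0.018 -0.037 0 0 0 0.035;0.018 -0.037 0 0 0 0.035;0.018 -0.037 0 0 0 0.035;0.018 -0.037 0 0 0 0.035;0.018 -0.037 0 0 0 0.035;0.025 -0.032 0 0 0 0;0.025 -0.032 0 0 0 0;0.025 -0.032 0 0 0 0;0.025 -0.032 0 0 0 0;0.025 -0.032 0 0 0 0;0.015 -0.02 0 0 0 0;0 0 0 0 0 0;0 0 0 0 0 0")

```text
clock: 2.05
tcp_pos: [0.5894, 0.0688, 0.231]
orientation: [-1.57, 0.049, -0.048]
contact_force: [-0.4, 0.6, -0.0]
grip_width: 0.0854
```

Run:
```python
from h import *
import pickle
f=grab("wrist","w1"); pickle.dump(f,open("w1.pkl","wb"))
o=r.get_obs(); M=R.from_rotvec(o["orientation"]).as_matrix(); z=M[:,2]; print(o["clock"],o["tcp_pos"],np.round(M,3),np.degrees(np.arctan2(z[1],z[0])),o["joints"],o["contact_force"])
```

```text
2.1 [0.58898131 0.06986831 0.23105749] [[ 0.998 -0.001  0.06 ]
 [-0.06   0.001  0.998]
 [-0.001 -1.     0.001]] 86.56662769797825 [-0.4001921   0.34591767  0.22641157  1.77022909 -0.08946697  1.03608425
  1.36983312] [-0.22988649 -0.203619    0.6336431 ]
```

View pics/w1.png

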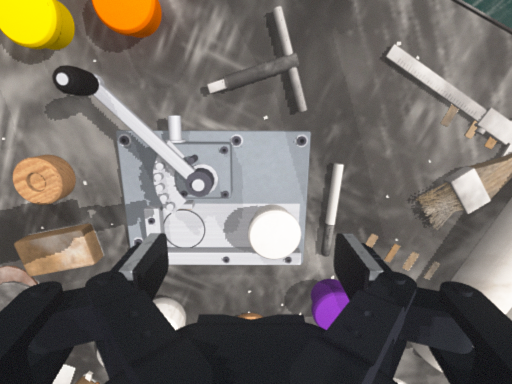

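Run:
```python
from h import *
import pickle
f=pickle.load(open("w1.pkl","rb")); print(f["position"],f["orientation"])
crop(f,110,110,320,275,3.8,"w1c")
```

```text
[0.52049971 0.07330431 0.37325731] [-0.21753167 -0.20506695  1.49910067]
```

View pics/w1c.png

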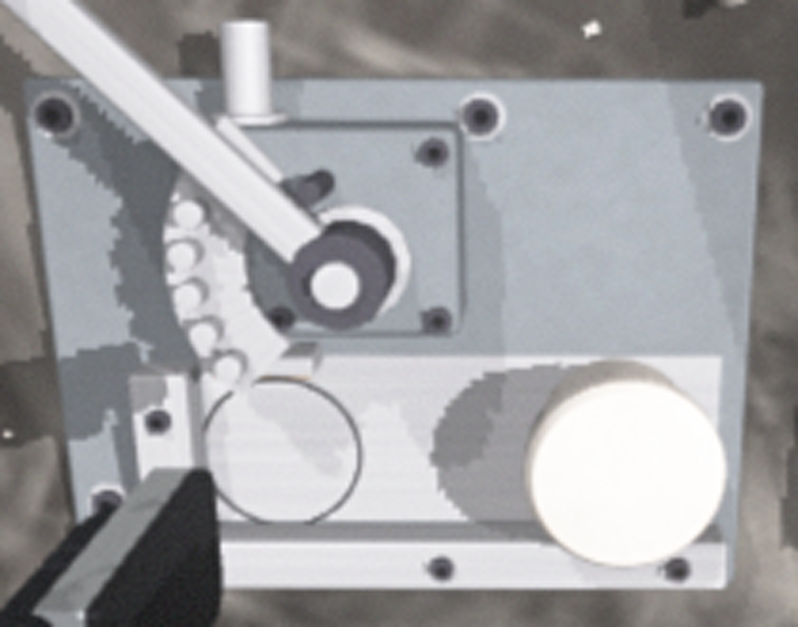

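```bash
cat > fit2.py <<'E'
from h import *
import pickle
exec(open("fit.py").read().split("f=lambda")[0])
w=pickle.load(open("w1.pkl","rb"))
V=lambda x,y:((x+.5)/3.8-.5+110,(y+.5)/3.8-.5+110)
n=[(w,V(25,82),(-hx,-hy,.012)),(w,V(762,83),(-hx,hy,.012))]
obs=[(a,b,c,1.) for a,b,c in obs]+[(a,b,c,2.) for a,b,c in n]
f=lambda p:np.concatenate([k*(proj(a,W(p,P))[0]-np.array(uv)) for a,uv,P,k in obs])
q=least_squares(f,[.5,0,0]); p=q.x; print(p,np.round(q.fun.reshape(-1,2),1))
def C(w):
    c,n=np.cos(p[2]),np.sin(p[2]); d=np.array(w)[:2]-p[:2]; return np.round([c*d[0]+n*d[1],-n*d[0]+c*d[1]],4)
if __name__=="__main__":
  for nm,a,uv,z in [("corner-+",w,V(762,83),.012),("corner--",w,V(25,82),.012),("seat",w,V(282,450),.012),("plugtop",w,V(627,468),.058),("knobtop",w,(63,79),.112),("pivtop",w,V(335,285),.075),("pivtop",w,V(335,285),.085),
   ("fence end",w,V(725,587),.030),("fence front",w,V(725,543),.03),("fence front2",w,V(225,543),.03),("endstop face top",w,V(190,376),.03),("endstop",w,V(190,460),.03),("pad",w,V(300,375),.03),("pad face tip",w,V(305,372),.033)]:
    x=back(a,[uv],z)[0]; print(nm,np.round(x,4),C(x))
E
python3 fit2.py
```

```text
[ 0.63686569  0.01808712 -0.06310805] [[-0.8 -2.2]
 [-0.9 -0.8]
 [ 1.   0.8]
 [-1.3 -0.3]
 [-2.  -1.4]
 [-0.7 -0.7]
 [-1.   1.1]
 [-3.5  0.5]
 [ 2.4  0.6]]
corner-+ [0.5495 0.1473 0.012 ] [-0.0953  0.1235]
corner-- [ 0.534  -0.0984  0.012 ] [-0.0953 -0.1227]
seat [ 0.6713 -0.0294  0.012 ] [ 0.0373 -0.0452]
plugtop [0.6652 0.0939 0.058 ] [0.0235 0.0775]
knobtop [ 0.483  -0.0888  0.112 ] [-0.1468 -0.1164]
pivtop [0.5945 0.0104 0.075 ] [-0.0418 -0.0104]
pivtop [0.592  0.0125 0.085 ] [-0.0444 -0.0084]
fence end [0.7271 0.1294 0.03  ] [0.083  0.1168]
fence front [0.7093 0.1297 0.03  ] [0.0653 0.1159]
fence front2 [ 0.6983 -0.0492  0.03  ] [ 0.0655 -0.0633]
endstop face top [ 0.6346 -0.0523  0.03  ] [ 0.0022 -0.0704]
endstop [ 0.6655 -0.0569  0.03  ] [ 0.0333 -0.073 ]
pad [ 0.6366 -0.0147  0.03  ] [ 0.0018 -0.0327]
pad face tip [ 0.6346 -0.0121  0.033 ] [-0.0004 -0.0302]
```

Call:
send_rows(rows="0.026 0.008 -0.02 0 0 0;0.026 0.008 -0.03 0 0 0;0.025 0.008 -0.03 0 0 0;0 0 -0.04 0 0 0;0 0 -0.03 0 0 0;0 0 0 0 0 0;0 0 0 0 0 0")

```text
clock: 2.8
tcp_pos: [0.6661, 0.0942, 0.0818]
orientation: [-1.57, 0.047, -0.046]
contact_force: [0.3, -0.3, 0.0]
grip_width: 0.0855
```

Run:
```python
from h import *
import pickle
f=grab("wrist","w2"); g=grab("side","s2"); crop(g,180,90,380,290,3,"s2c")
```

```text
(no output)
```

View pics/w2.png

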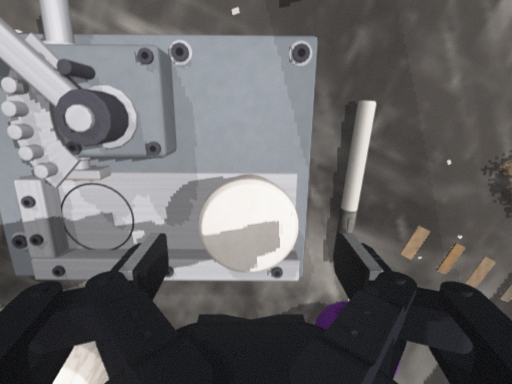

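View pics/s2c.png

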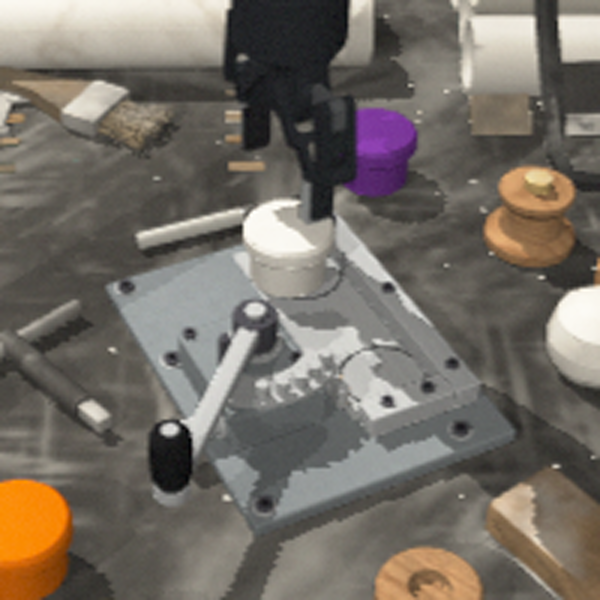

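Run:
```python
from h import *
f=grab("wrist"); print(f["position"],back(f,[(249,224),(200,224),(298,224),(249,177),(249,271)],.058)); 
print("seat",back(f,[(97,217)],.012), "fence top front",back(f,[(60,257),(290,263)],.03),"pivtop",back(f,[(80,117)],.08))
```

```text
[0.5983515  0.09806209 0.22569458] [[0.66893003 0.09300135 0.058     ]
 [0.66701504 0.06137032 0.058     ]
 [0.67084609 0.12465019 0.058     ]
 [0.6377807  0.09491841 0.058     ]
 [0.70331141 0.09088537 0.058     ]]
seat [[ 0.67462717 -0.03205985  0.012     ]] fence top front [[ 0.69950408 -0.05690883  0.03      ]
 [ 0.71567469  0.12234572  0.03      ]] pivtop [[0.59644206 0.0120754  0.08      ]]
```

Call:
send_rows(rows="0.003 -0.001 -0.02 0 0 0;0 0 -0.02 0 0 0;0 0 -0.01 0 0 0;0 0 0 0 0 0")

```text
clock: 3.35
tcp_pos: [0.6691, 0.0919, 0.0311]
orientation: [-1.57, 0.048, -0.047]
contact_force: [0.6, -0.2, -0.1]
grip_width: 0.0853
```

Call:
send_rows(rows="0 0 0 0 0 0;0 0 0 0 0 0;0 0 0 0 0 0;0 0 0 0 0 0;0 0 0 0 0 0;0 0 0 0 0 0;0 0 0 0 0 0;0 0 0 0 0 0", grip=0.06, grip_force=25)

```text
clock: 4.15
tcp_pos: [0.6706, 0.0921, 0.0328]
orientation: [-1.57, 0.046, -0.049]
contact_force: [-0.3, -0.5, 6.6]
grip_width: 0.0601
```

Run:
```python
from h import *
f=grab("wrist","w3"); g=grab("side","s3"); crop(g,220,90,350,220,4.5,"s3c"); o=r.get_obs(); print(o["contact_force"],o["moment"],o["tcp_pos"],o["grip_width"])
```

```text
[-1.01235508 -0.52503288  7.24088302] [-0.00172093  0.24766992  0.03341351] [0.67058014 0.09204048 0.03276918] 0.06000053909958952
```

View pics/s3c.png

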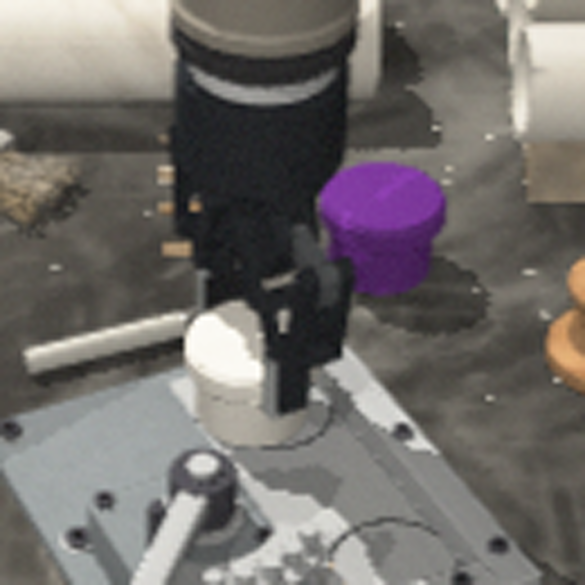

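View pics/w3.png

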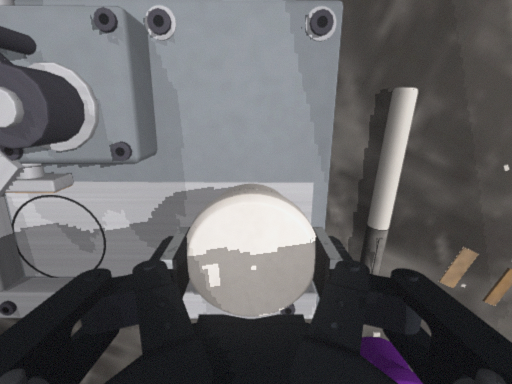

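Call:
send_rows(rows="0 0 0 0 0 0;0 0 0 0 0 0;0 0 0 0 0 0", grip=0.05, grip_force=25)

```text
clock: 4.55
tcp_pos: [0.6705, 0.0921, 0.033]
orientation: [-1.57, 0.046, -0.049]
contact_force: [-2.4, -0.2, 7.5]
grip_width: 0.0594
```

Run:
```python
from h import *
f=grab("wrist","w4"); o=r.get_obs(); print(o["contact_force"],o["moment"],o["tcp_pos"],o["grip_width"])
crop(f,130,170,380,330,3,"w4c")
print(back(f,[(187,255),(316,255)],.058))
```

```text
[-2.43742392 -0.88048843  7.67686889] [0.02969451 0.38793102 0.02721398] [0.67057567 0.09203635 0.03304115] 0.05909973747842151
[[0.66415445 0.06299847 0.058     ]
 [0.66783664 0.12306231 0.058     ]]
```

View pics/w4c.png

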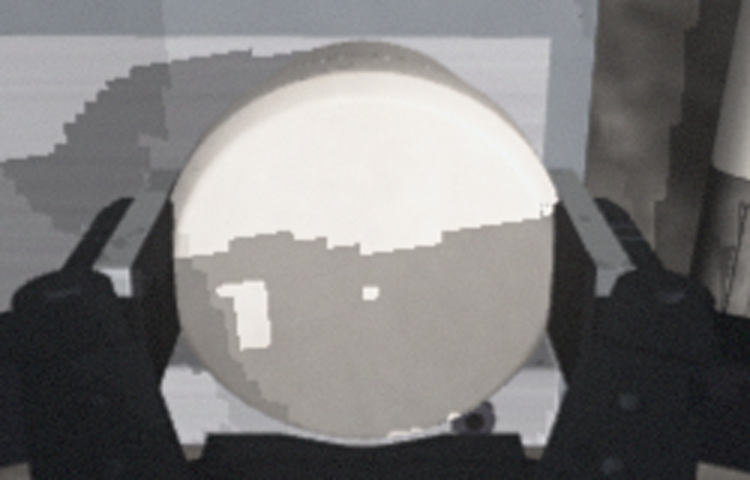

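Call:
send_rows(rows="0.002 0 0 0 0 0;0.002 0 0 0 0 0;0.002 0 0 0 0 0;0.002 0 0 0 0 0;0 0 0 0 0 0", grip=0.06, grip_force=20)

```text
clock: 5.1
tcp_pos: [0.677, 0.0919, 0.0319]
orientation: [-1.57, 0.049, -0.047]
contact_force: [-3.2, 0.4, 6.6]
grip_width: 0.0598
```

Call:
send_rows(rows="0.001 0 0 0 0 0;0.001 0 0 0 0 0;0 0 0 0 0 0")

```text
clock: 5.4
tcp_pos: [0.6789, 0.0919, 0.0318]
orientation: [-1.57, 0.049, -0.047]
contact_force: [-4.3, 0.6, 5.7]
grip_width: 0.0598
```

Run:
```python
from h import *
f=grab("wrist","w5"); o=r.get_obs(); print(o["clock"],o["contact_force"],o["moment"],o["tcp_pos"],o["grip_width"])
crop(f,130,170,380,330,3,"w5c"); g=grab("side"); crop(g,220,90,350,220,4.5,"s5c")
```

```text
5.45 [-4.14337531  0.06188374  6.02217671] [-0.04342257  0.85830947  0.0087404 ] [0.67890106 0.09188256 0.03185977] 0.06024081986481219
```

View pics/w5c.png

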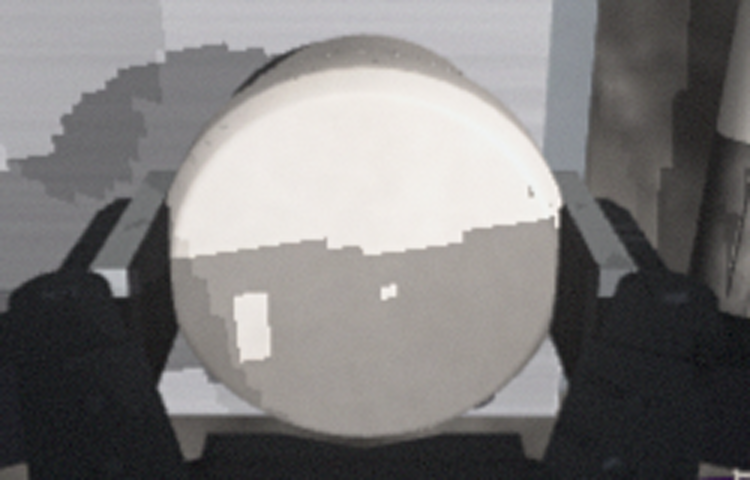

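View pics/s5c.png

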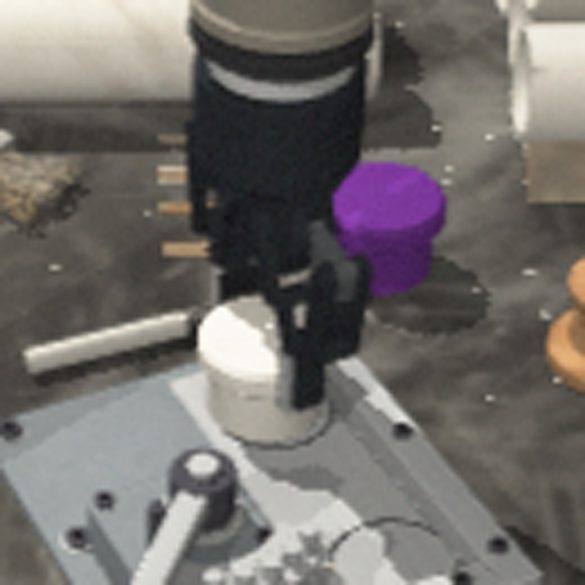

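Call:
send_rows(rows="-0.0002 -0.004 0 0 0 0;-0.0005 -0.008 0 0 0 0;-0.0005 -0.008 0 0 0 0;-0.0005 -0.008 0 0 0 0;-0.0005 -0.008 0 0 0 0;-0.0005 -0.008 0 0 0 0;-0.0005 -0.008 0 0 0 0;-0.0005 -0.008 0 0 0 0;-0.0005 -0.008 0 0 0 0;-0.0005 -0.008 0 0 0 0;-0.0005 -0.008 0 0 0 0;-0.0005 -0.008 0 0 0 0;-0.0005 -0.008 0 0 0 0;-0.0003 -0.004 0 0 0 0;0 0 0 0 0 0")

```text
clock: 7.0
tcp_pos: [0.6731, -0.0139, 0.0315]
orientation: [-1.571, 0.049, -0.049]
contact_force: [1.2, 0.4, 4.4]
grip_width: 0.0602
```

Run:
```python
from h import *
f=grab("wrist","w6"); o=r.get_obs(); print(o["clock"],o["contact_force"],o["moment"],o["tcp_pos"],o["grip_width"])
g=grab("side"); crop(g,220,90,350,240,4,"s6c")
```

```text
7.05 [0.74370365 0.66364229 5.03809758] [-0.06749052 -0.01454932 -0.02670158] [ 0.67307156 -0.01386153  0.03147904] 0.06017171111914048
```

View pics/w6.png

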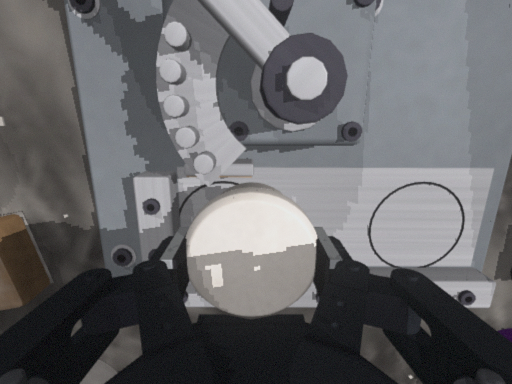

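View pics/s6c.png

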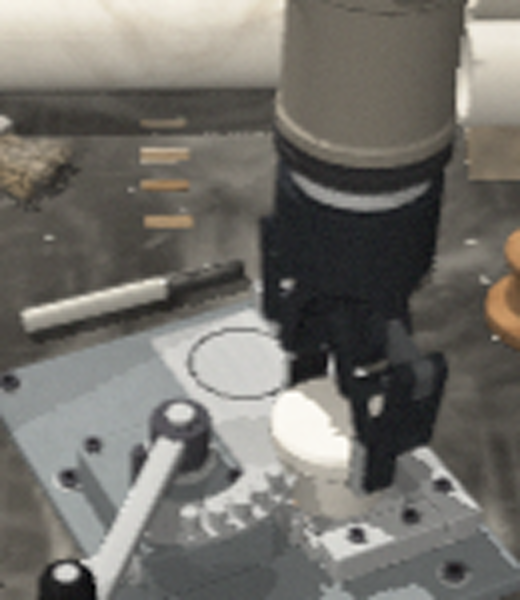

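Call:
send_rows(rows="-0.0002 -0.004 0 0 0 0;-0.0002 -0.004 0 0 0 0;-0.0002 -0.004 0 0 0 0;0 0 0 0 0 0")

```text
clock: 7.5
tcp_pos: [0.6725, -0.0244, 0.0314]
orientation: [-1.57, 0.048, -0.048]
contact_force: [-0.0, 2.0, 5.1]
grip_width: 0.0599
```

Call:
send_rows(rows="-0.0001 -0.002 0 0 0 0;-0.0001 -0.002 0 0 0 0;0 0 0 0 0 0")

```text
clock: 7.8
tcp_pos: [0.6724, -0.0278, 0.0314]
orientation: [-1.57, 0.047, -0.048]
contact_force: [0.2, 3.0, 5.1]
grip_width: 0.06
```

Call:
send_rows(rows="-0.0001 -0.001 0 0 0 0;-0.0001 -0.001 0 0 0 0;0 0 0 0 0 0")

```text
clock: 8.1
tcp_pos: [0.6722, -0.0295, 0.0315]
orientation: [-1.569, 0.047, -0.048]
contact_force: [0.8, 3.4, 5.6]
grip_width: 0.0602
```

Call:
send_rows(rows="-0.0001 -0.001 0 0 0 0;-0.0001 -0.001 0 0 0 0;0 0 0 0 0 0")

```text
clock: 8.4
tcp_pos: [0.672, -0.0315, 0.0315]
orientation: [-1.569, 0.047, -0.048]
contact_force: [1.1, 2.9, 5.9]
grip_width: 0.0597
```

Call:
send_rows(rows="-0.0001 -0.001 0 0 0 0;-0.0001 -0.001 0 0 0 0;0 0 0 0 0 0")

```text
clock: 8.7
tcp_pos: [0.672, -0.0318, 0.0315]
orientation: [-1.568, 0.046, -0.047]
contact_force: [0.6, 6.7, 5.2]
grip_width: 0.0602
```

Run:
```python
from h import *
f=grab("wrist","w7"); o=r.get_obs(); print(o["clock"],o["contact_force"],o["moment"],o["tcp_pos"],o["grip_width"])
g=grab("side"); crop(g,240,120,360,250,4.5,"s7c")
```

```text
8.75 [1.06013126 6.30976851 4.97013566] [ 1.36113091 -0.11518099 -0.01181261] [ 0.67198749 -0.03182114  0.03148104] 0.05988949510500701
```

View pics/w7.png

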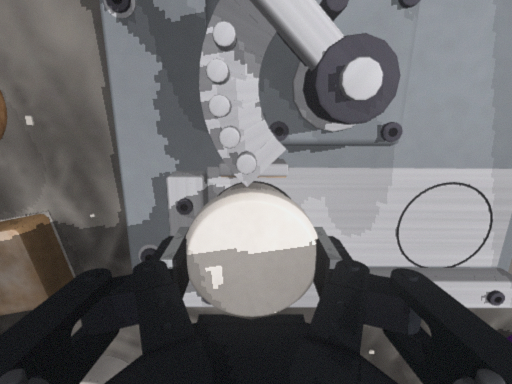

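View pics/s7c.png

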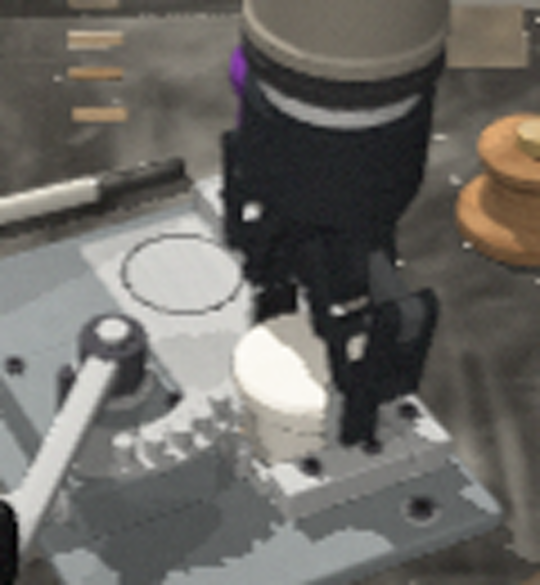

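Call:
send_rows(rows="0.001 0 0 0 0 0;0.001 0 0 0 0 0;0.001 0 0 0 0 0;0 0 0 0 0 0")

```text
clock: 9.2
tcp_pos: [0.6732, -0.0319, 0.0308]
orientation: [-1.568, 0.049, -0.044]
contact_force: [-2.6, 7.0, 5.2]
grip_width: 0.0596
```

Call:
send_rows(rows="0.001 0 0 0 0 0;0.001 0 0 0 0 0;0 0 0 0 0 0")

```text
clock: 9.5
tcp_pos: [0.6745, -0.032, 0.0304]
orientation: [-1.568, 0.05, -0.043]
contact_force: [-3.0, 6.0, 4.7]
grip_width: 0.0599
```

Call:
send_rows(rows="0.001 0 0 0 0 0;0.001 0 0 0 0 0;0 0 0 0 0 0")

```text
clock: 9.8
tcp_pos: [0.6761, -0.0321, 0.0302]
orientation: [-1.568, 0.051, -0.042]
contact_force: [-4.5, 6.3, 5.2]
grip_width: 0.0602
```

Call:
send_rows(rows="0.001 0 0 0 0 0;0.001 0 0 0 0 0;0 0 0 0 0 0")

```text
clock: 10.1
tcp_pos: [0.6781, -0.0323, 0.0302]
orientation: [-1.568, 0.051, -0.042]
contact_force: [-4.4, 6.5, 5.5]
grip_width: 0.0602
```

Run:
```python
from h import *
f=grab("wrist","w8"); o=r.get_obs(); print(o["clock"],o["contact_force"],o["moment"],o["tcp_pos"],o["grip_width"])
crop(f,100,130,360,330,3,"w8c")
g=grab("side"); crop(g,240,120,360,250,4.5,"s8c")
```

```text
10.15 [-4.91415767  6.35979198  5.21588546] [ 1.23903355  0.9249432  -0.00290873] [ 0.67808259 -0.0322899   0.03018087] 0.05981037423319653
```

View pics/w8c.png

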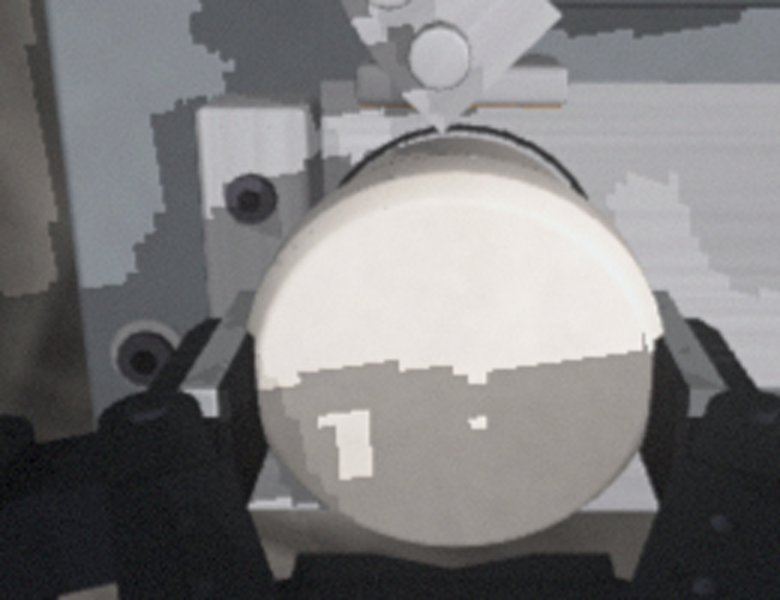

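View pics/s8c.png

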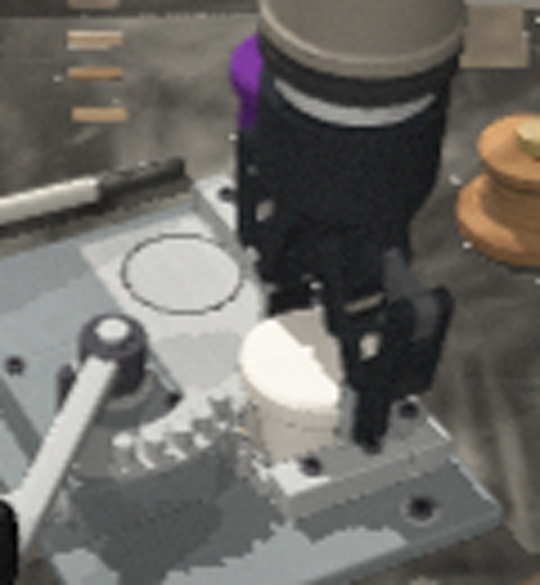

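Call:
send_rows(rows="0.001 0 0 0 0 0;0.001 0 0 0 0 0;0 0 0 0 0 0")

```text
clock: 10.5
tcp_pos: [0.68, -0.0326, 0.0301]
orientation: [-1.569, 0.052, -0.042]
contact_force: [-4.2, 4.5, 4.4]
grip_width: 0.06
```

Call:
send_rows(rows="0.001 0 0 0 0 0;0 0 0 0 0 0;0 0 0 0 0 0")

```text
clock: 10.8
tcp_pos: [0.6808, -0.0328, 0.0299]
orientation: [-1.569, 0.052, -0.042]
contact_force: [-5.2, 5.1, 4.5]
grip_width: 0.0602
```

Run:
```python
from h import *
f=grab("wrist","w9"); o=r.get_obs(); print(o["clock"],o["contact_force"],o["moment"],o["tcp_pos"],o["grip_width"])
crop(f,100,130,360,330,3,"w9c"); 
g=grab("side"); crop(g,240,120,360,250,4.5,"s9c")
t=grab("top");crop(t,240,140,320,220,7,"t9c")
print(f["position"],back(f,[(251.6,253)],.058))
```

```text
10.85 [-3.69029159  4.77554688  4.18778461] [0.94098316 0.93155271 0.00177415] [ 0.68074945 -0.03276973  0.02990975] 0.05988800555057328
[ 0.61266158 -0.0285524   0.1725008 ] [[ 0.67371984 -0.03161717  0.058     ]]
```

View pics/w9c.png

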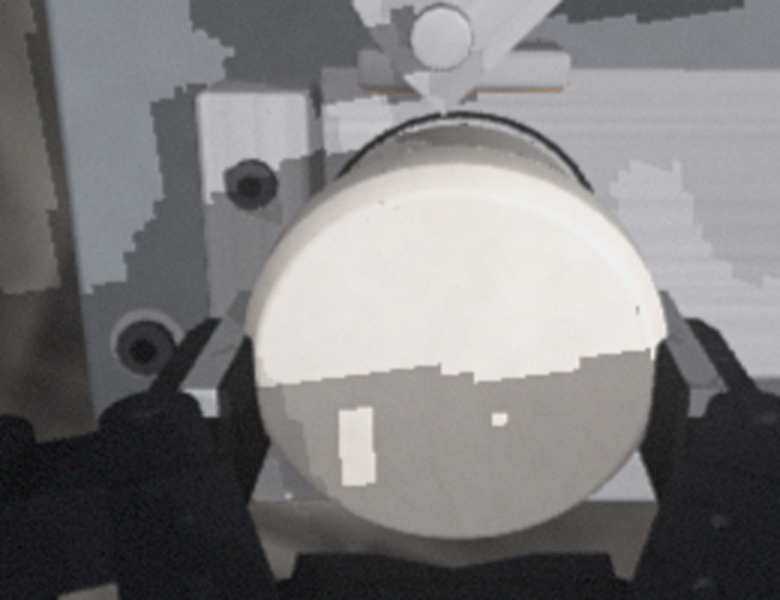

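View pics/s9c.png

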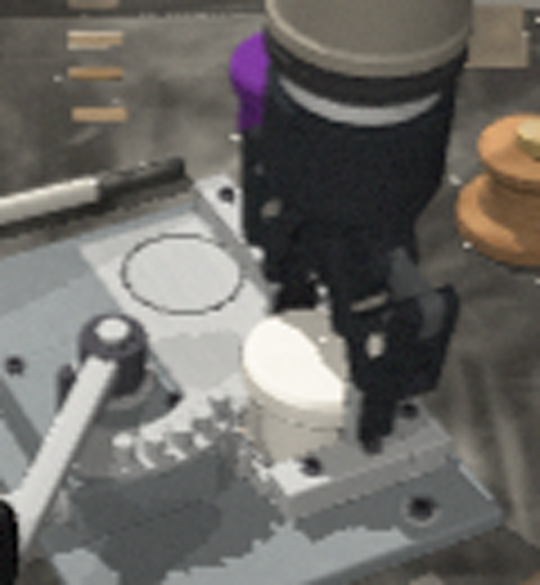

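View pics/t9c.png

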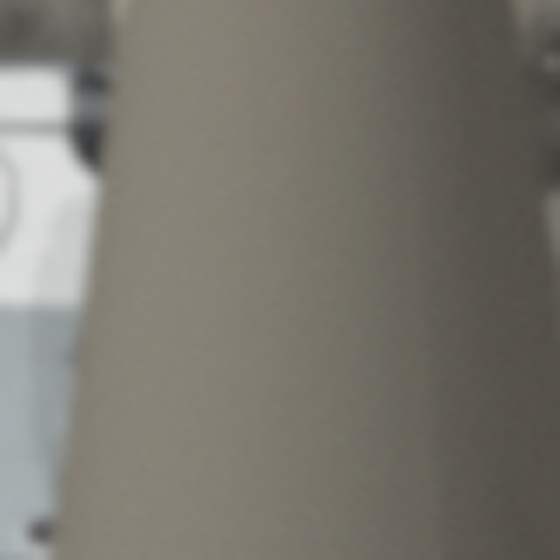

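Call:
send_rows(rows="0 0 0 0 0 0;0 0 0 0 0 0;0 0 0 0 0 0;0 0 0 0 0 0", grip=0.0854)

```text
clock: 11.35
tcp_pos: [0.6836, -0.0348, 0.0311]
orientation: [-1.571, 0.048, -0.048]
contact_force: [-0.9, -1.1, 0.8]
grip_width: 0.0854
```

Call:
send_rows(rows="0 0 0.01 0 0 0;0 0 0.02 0 0 0;0 0 0.03 0 0 0;0 0 0.04 0 0 0;-0.01 -0.01 0.04 0 0 0;-0.04 -0.02 0 0 0 0;-0.04 -0.02 0 0 0 0;0 0 0 0 0 0")

```text
clock: 12.15
tcp_pos: [0.5878, -0.0889, 0.1719]
orientation: [-1.572, 0.056, -0.05]
contact_force: [0.7, -1.2, 0.5]
grip_width: 0.0854
```

Run:
```python
from h import *
import pickle
f=grab("wrist","w10"); o=r.get_obs(); print(o["clock"],o["contact_force"],o["tcp_pos"],o["grip_width"])
pickle.dump(f,open("w10.pkl","wb"))
g=grab("side"); crop(g,205,145,360,275,5,"s10c")
```

```text
12.2 [1.40234082 0.11234764 0.34280361] [ 0.59105127 -0.08663342  0.17228258] 0.0856919866145172
```

View pics/w10.png

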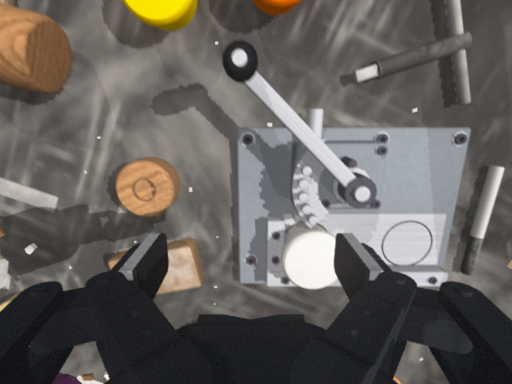

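View pics/s10c.png

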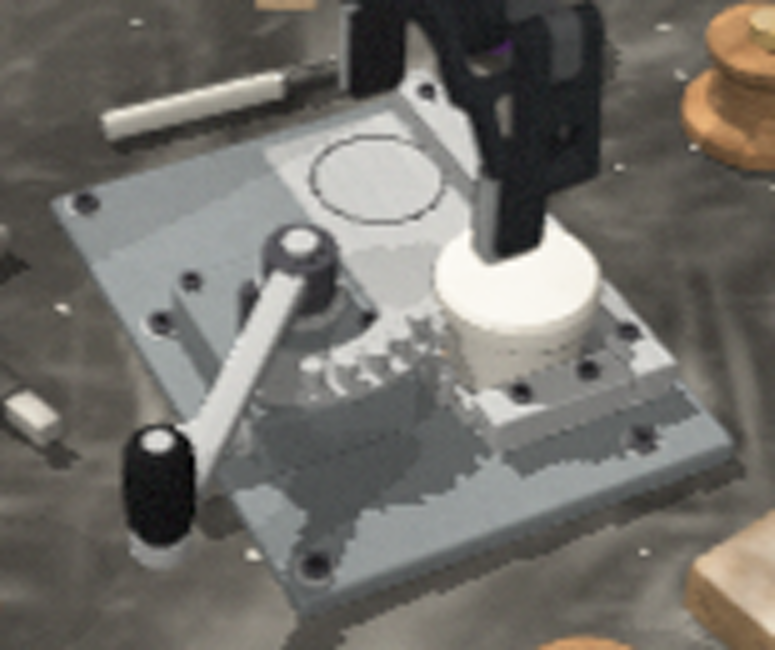

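Run:
```python
from h import *
import pickle
f=pickle.load(open("w10.pkl","rb"))
crop(f,230,120,400,300,4.2,"w10c"); crop(f,215,25,400,220,4,"w10d")
```

```text
(no output)
```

View pics/w10c.png

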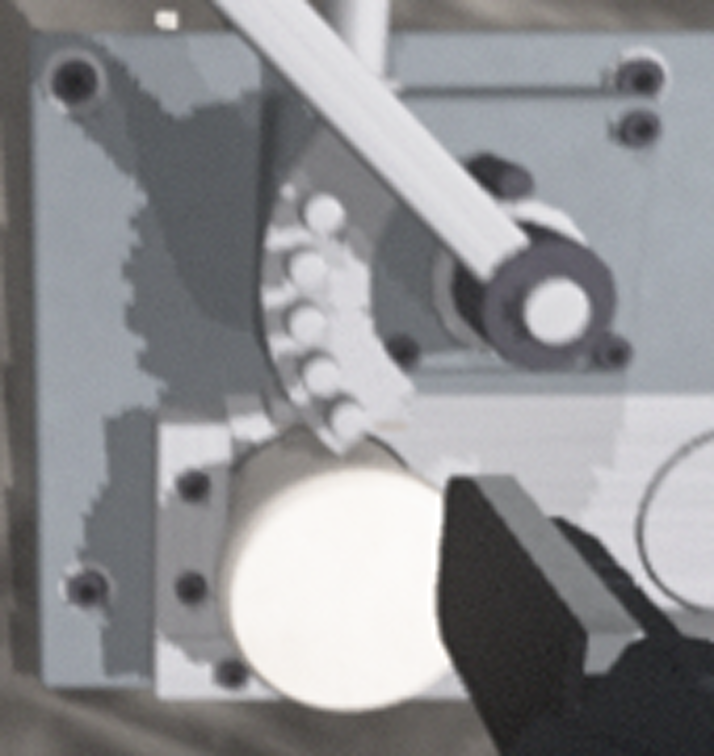

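View pics/w10d.png

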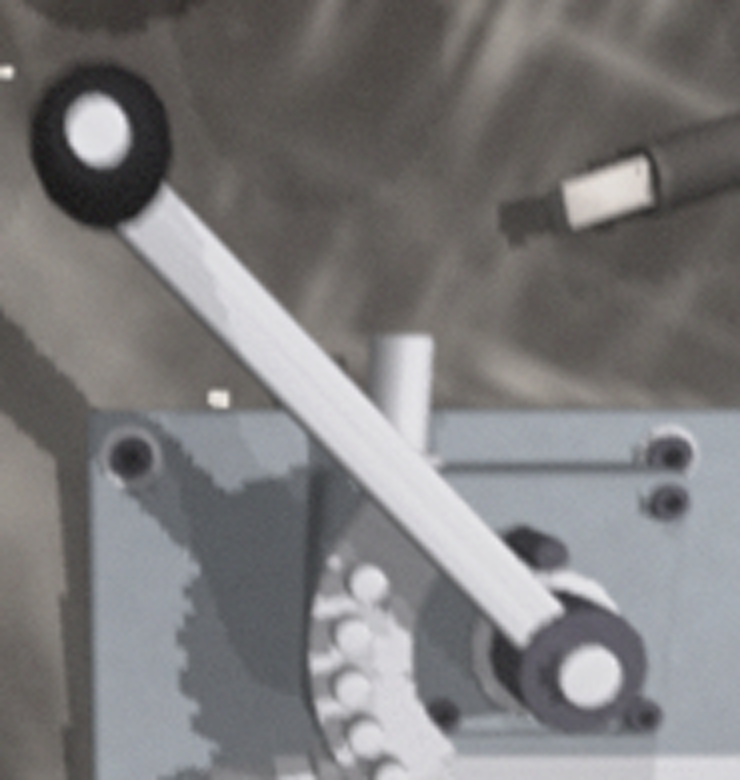

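Run:
```python
from h import *
import pickle
exec(open("fit2.py").read().split("if __name__")[0])
f=pickle.load(open("w10.pkl","rb"))
A=lambda x,y:((x+.5)/4.2-.5+230,(y+.5)/4.2-.5+120)
D=lambda x,y:((x+.5)/4-.5+215,(y+.5)/4-.5+25)
for n,uv,z in [("plug",A(346,589),.058),("plugleft",A(228,589),.058),("plugtop",A(346,468),.058),("plugbot",A(346,711),.058),("knob",D(98,130),.112),("knobtopouter",D(101,140),.1),("piv .08",D(590,675),.08),("piv .085",D(590,675),.085),("stop face",A(231,425),.03),("corner --",A(32,33),.012),("corner bottom +-",A(42,688),.012),("load circ left",A(640,540),.012)]:
    x=back(f,[uv],z)[0]; print(n,np.round(x,4),C(x))
print("pred seat circle px",proj(f,[W(p,(.038,-.046,.012)),W(p,(.038-.029,-.046,.012))]), "obs top of circle",A(322,428))
```

```text
[ 0.63686569  0.01808712 -0.06310805] [[-0.8 -2.2]
 [-0.9 -0.8]
 [ 1.   0.8]
 [-1.3 -0.3]
 [-2.  -1.4]
 [-0.7 -0.7]
 [-1.   1.1]
 [-3.5  0.5]
 [ 2.4  0.6]]
plug [ 0.6686 -0.0313  0.058 ] [ 0.0347 -0.0473]
plugleft [ 0.6667 -0.06    0.058 ] [ 0.0347 -0.076 ]
plugtop [ 0.6366 -0.031   0.058 ] [ 0.0029 -0.049 ]
plugbot [ 0.7028 -0.0316  0.058 ] [ 0.0689 -0.0454]
knob [ 0.4834 -0.0893  0.112 ] [-0.1464 -0.1169]
knobtopouter [ 0.4829 -0.0892  0.1   ] [-0.1468 -0.1168]
piv .08 [0.5939 0.0085 0.08  ] [-0.0423 -0.0123]
piv .085 [0.5923 0.0065 0.085 ] [-0.0438 -0.0144]
stop face [ 0.6354 -0.0549  0.03  ] [ 0.0031 -0.0729]
corner -- [ 0.5336 -0.0994  0.012 ] [-0.0956 -0.1238]
corner bottom +- [ 0.722  -0.1115  0.012 ] [ 0.0931 -0.124 ]
load circ left [0.6853 0.0614 0.012 ] [0.0456 0.0463]
pred seat circle px [[304.77092307 242.5617285 ]
 [305.95516505 219.66409325]] obs top of circle (306.2857142857143, 221.52380952380952)
```

```bash
cat > plugfit.py <<'E'
from h import *
import pickle,sys
from scipy.optimize import least_squares
exec(open("fit2.py").read().split("if __name__")[0].replace("print(","(lambda *a:0)("))
def fitplug(f,box,lo=225,name=None):
    im=f["pixels"].astype(int); g=im.min(2); x0,y0,x1,y1=box
    m=np.zeros(g.shape,np.uint8); m[y0:y1,x0:x1]=(g[y0:y1,x0:x1]>lo)
    n,l,st,c=cv2.connectedComponentsWithStats(m); k=1+np.argmax(st[1:,4]); m=(l==k).astype(np.uint8)
    cs=max(cv2.findContours(m,cv2.RETR_EXTERNAL,cv2.CHAIN_APPROX_NONE)[0],key=len)[:,0,:].astype(float)
    pts=back(f,cs,.058)[:,:2]
    q=least_squares(lambda v:np.hypot(*(pts-v[:2]).T)-v[2],[*pts.mean(0),.033],loss="soft_l1",f_scale=.001)
    print(q.x,C(q.x),np.round(np.percentile(abs(q.fun),[50,90])*1e3,2))
    if name:
        o=f["pixels"][:,:,::-1].copy()
        for a in np.linspace(0,6.28,200):
            u=proj(f,[[q.x[0]+q.x[2]*np.cos(a),q.x[1]+q.x[2]*np.sin(a),.058]])[0]; cv2.circle(o,tuple(np.int32(u.round())),0,(0,0,255),-1)
        o=o[y0-20:y1+20,x0-20:x1+20]; cv2.imwrite(f"pics/{name}.png",cv2.resize(o,None,fx=5,fy=5,interpolation=cv2.INTER_NEAREST))
if __name__=="__main__":
    f=pickle.load(open("w10.pkl","rb")); fitplug(f,(280,225,345,292),225,"pf10")
    f=pickle.load(open("w1.pkl","rb")); fitplug(f,(245,200,305,262),225)
E
python3 plugfit.py
```

```text
[ 0.67039779 -0.02966326  0.02960697] [ 0.0365 -0.0455] [1.19 7.79]
[0.66778227 0.09420755 0.03105786] [0.0261 0.0779] [0.41 1.05]
```

View pics/pf10.png

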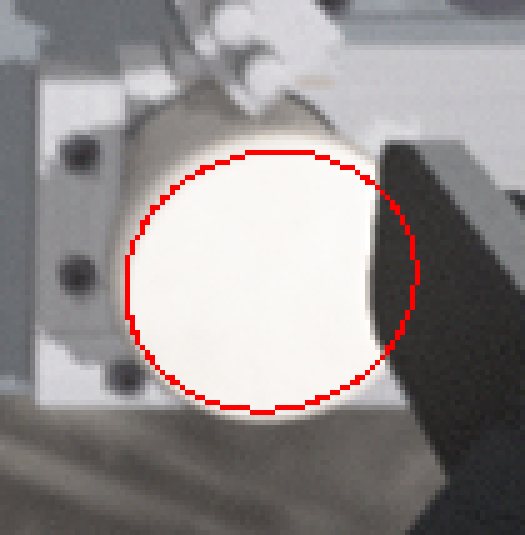

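Call:
send_rows(rows="-0.012 0 0 0 0 -0.14;-0.012 0 0 0 0 -0.14;-0.012 0 0 0 0 -0.14;-0.012 0 0 0 0 -0.14;-0.012 0 0 0 0 -0.14;-0.012 0 0 0 0 -0.14;-0.012 0 0 0 0 -0.14;-0.012 0 0 0 0 -0.14;-0.012 0 0 0 0 -0.14;0 0 -0.02 0 0 0;0 0 0 0 0 0;0 0 0 0 0 0")

```text
clock: 13.45
tcp_pos: [0.4867, -0.0836, 0.1517]
orientation: [-1.318, 1.022, -1.022]
contact_force: [0.2, -0.4, 0.5]
grip_width: 0.0854
```

Run:
```python
from h import *
import pickle
f=grab("wrist","w11"); o=r.get_obs(); M=R.from_rotvec(o["orientation"]).as_matrix(); z=M[:,2]; print(o["clock"],o["contact_force"],o["tcp_pos"],np.degrees(np.arctan2(z[1],z[0])),M[:,1],o["joints"])
pickle.dump(f,open("w11.pkl","wb"))
g=grab("side","s11"); t=grab("top"); crop(t,230,170,330,270,6,"t11c")
```

```text
13.5 [ 0.47586717 -0.71406178  0.36001181] [ 0.48690982 -0.08380867  0.15195308] 14.396673473609644 [ 9.95080584e-04 -2.65734623e-04 -9.99999470e-01] [-0.37314181  0.30330636  0.49926177  2.08494736 -0.20093328  0.79763372
  0.4991589 ]
```

View pics/w11.png

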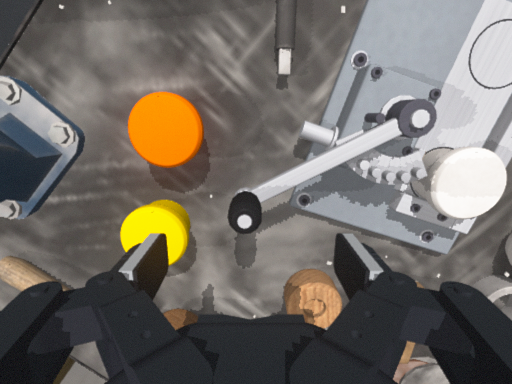

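View pics/s11.png

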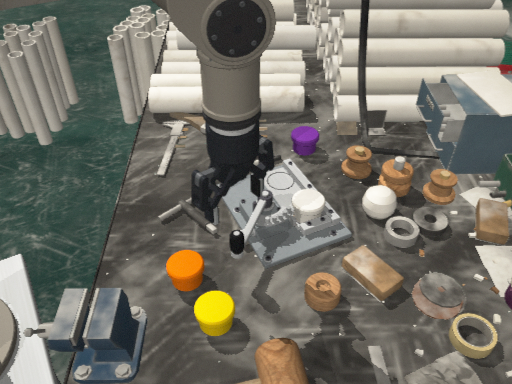

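Run:
```python
from plugfit import *
f=pickle.load(open("w11.pkl","rb"))
print("knob",back(f,[(244.5,221)],.112),"piv .08",back(f,[(421,118)],.08),f["position"])
fitplug(f,(420,140,511,225),225,"pf11")
```

```text
knob [[ 0.48292769 -0.08982059  0.112     ]] piv .08 [[0.59240935 0.00958438 0.08      ]] [ 0.46860717 -0.01739495  0.29381397]
[ 0.66929012 -0.02827038  0.03057655] [ 0.0353 -0.0442] [0.7  2.05]
```

View pics/pf11.png

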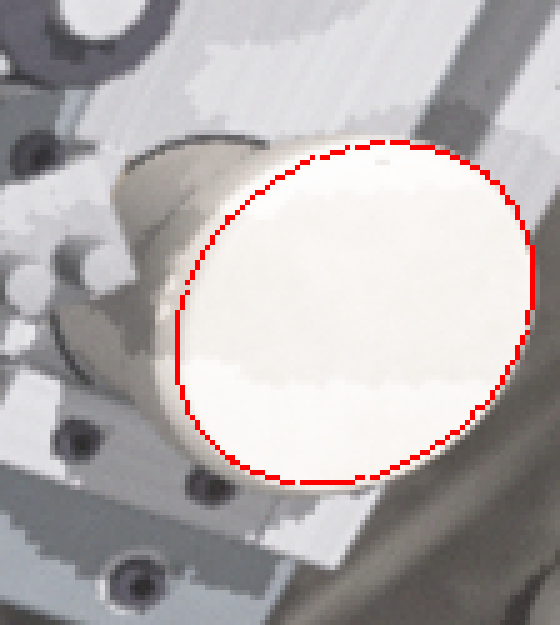

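Call:
send_rows(rows="-0.002 -0.003 -0.01 0 0 0;-0.002 -0.003 -0.02 0 0 0;0 0 -0.02 0 0 0;0 0 -0.015 0 0 0;0 0 -0.01 0 0 0;0 0 0 0 0 0")

```text
clock: 14.2
tcp_pos: [0.4807, -0.0903, 0.0751]
orientation: [-1.319, 1.025, -1.022]
contact_force: [-0.0, 0.3, -0.0]
grip_width: 0.0854
```

Call:
send_rows(rows="0 0 0 0 0 0;0 0 0 0 0 0;0 0 0 0 0 0;0 0 0 0 0 0;0 0 0 0 0 0;0 0 0 0 0 0;0 0 0 0 0 0;0 0 0 0 0 0;0 0 0 0 0 0;0 0 0 0 0 0", grip=0.02, grip_force=30)

```text
clock: 15.2
tcp_pos: [0.4831, -0.0899, 0.0771]
orientation: [-1.315, 1.021, -1.024]
contact_force: [2.0, 1.6, 6.5]
grip_width: 0.0251
```

Run:
```python
from h import *
f=grab("wrist","w12"); o=r.get_obs(); print(o["clock"],o["contact_force"],o["moment"],o["tcp_pos"],o["grip_width"])
g=grab("side"); crop(g,190,130,320,270,4,"s12c")
```

```text
15.25 [1.49891157 1.29244781 6.33872598] [ 0.2882022  -0.44666674  0.02218504] [ 0.48315312 -0.08994557  0.07711597] 0.025006719861594306
```

View pics/w12.png

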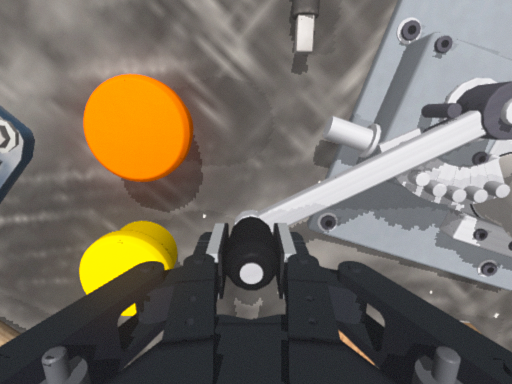

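View pics/s12c.png

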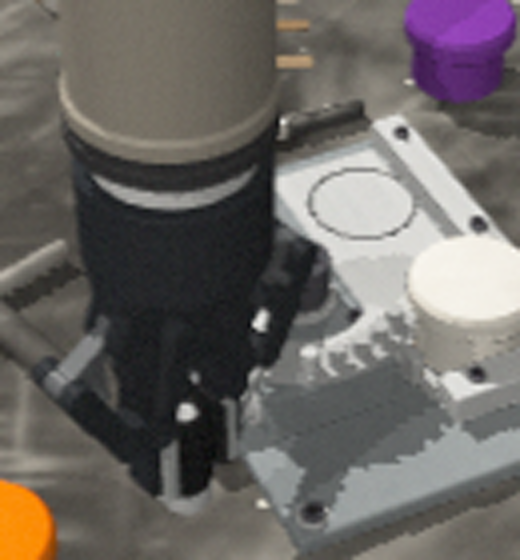

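```bash
cat > arc.py <<'E'
import numpy as np,sys
px,py=.5945,.0098
a=[0,.1,.2,.3,.4,.5,.562,.65,.75,.824,.9,1.0,1.086]
ph=np.arctan2(-.09-py,.4831-px); print(ph)
P=np.array([[px+.15*np.cos(ph+x),py+.15*np.sin(ph+x)] for x in a])
for i in range(1,len(a)): print(a[i],np.round(P[i],4),np.round(1e3*(P[i]-P[i-1]),1))
E
python3 arc.py
```

```text
-2.411063602885064
0.1 [ 0.4933 -0.1009] [ 10.6 -10.7]
0.2 [ 0.5049 -0.1105] [11.6 -9.5]
0.3 [ 0.5173 -0.1188] [12.5 -8.3]
0.4 [ 0.5306 -0.1259] [13.2 -7.1]
0.5 [ 0.5444 -0.1316] [13.9 -5.7]
0.562 [ 0.5533 -0.1344] [ 8.9 -2.8]
0.65 [ 0.5661 -0.1375] [12.8 -3.1]
0.75 [ 0.581  -0.1396] [14.8 -2.1]
0.824 [ 0.5921 -0.1402] [11.1 -0.6]
0.9 [ 0.6035 -0.1399] [11.4  0.2]
1.0 [ 0.6184 -0.1383] [14.9  1.6]
1.086 [ 0.631  -0.1357] [12.6  2.6]
```

Call:
send_rows(rows="0.0026 -0.0027 0.001 0 0 0;0.0027 -0.0027 0 0 0 0;0.0027 -0.0027 0 0 0 0;0.0026 -0.0026 0 0 0 0;0.0029 -0.0024 0 0 0 0;0.0029 -0.0024 0 0 0 0;0.0029 -0.0024 0 0 0 0;0.0029 -0.0023 0 0 0 0;0 0 0 0 0 0")

```text
clock: 16.2
tcp_pos: [0.5046, -0.1101, 0.0772]
orientation: [-1.317, 1.023, -1.023]
contact_force: [3.2, 4.7, -0.3]
grip_width: 0.0247
```

Call:
send_rows(rows="0.0039 -0.0011 0 0 0 0;0.0031 -0.0021 0 0 0 0;0.0031 -0.0021 0 0 0 0;0.0031 -0.002 0 0 0 0;0 0 0 0 0 0")

```text
clock: 16.7
tcp_pos: [0.517, -0.1185, 0.0772]
orientation: [-1.318, 1.024, -1.024]
contact_force: [-1.0, -0.5, 2.5]
grip_width: 0.0249
```

```bash
cat > st.py <<'E'
from h import *
o=r.get_obs(); p=o["tcp_pos"]; F=o["contact_force"]; 
piv=np.array([.5945,.0098]); d=np.array(p[:2])-piv; rr=np.hypot(*d); u=d/rr; t=np.array([-u[1],u[0]])
print(o["clock"],"lever",np.arctan2(d[1],d[0])+2.418,"r",rr,"Frad",u@F[:2],"Ftan",t@F[:2],"Fz",F[2],"w",o["grip_width"],p)
E
python3 st.py
```

```text
16.7 lever 0.3038942309421522 r 0.14990766161595515 Frad 0.9085116815680331 Ftan -0.5957460736738556 Fz 2.52117933423923 w 0.02493677070375814 [ 0.51700198 -0.11852133  0.07722091]
```

Call:
send_rows(rows="0.0033 -0.0018 0 0 0 0;0.0033 -0.0018 0 0 0 0;0.0033 -0.0018 0 0 0 0;0.0033 -0.0017 0 0 0 0")

```text
clock: 17.1
tcp_pos: [0.5301, -0.1257, 0.0772]
orientation: [-1.318, 1.024, -1.024]
contact_force: [-2.2, -4.0, 2.8]
grip_width: 0.0253
```

Call:
send_rows(rows="0.0035 -0.0014 0 0 0 0;0.0035 -0.0014 0 0 0 0;0.0035 -0.0014 0 0 0 0;0.0034 -0.0014 0 0 0 0")

```text
clock: 17.5
tcp_pos: [0.5443, -0.1317, 0.0773]
orientation: [-1.318, 1.023, -1.025]
contact_force: [-1.7, -5.0, 2.1]
grip_width: 0.0248
```

Call:
send_rows(rows="0.003 -0.001 0 0 0 0;0.003 -0.0009 0 0 0 0;0.003 -0.0009 0 0 0 0;0 0 0 0 0 0")

```text
clock: 17.9
tcp_pos: [0.5534, -0.1347, 0.0772]
orientation: [-1.318, 1.023, -1.025]
contact_force: [-2.4, -4.6, 2.0]
grip_width: 0.0249
```

```bash
python3 st.py
```

```text
17.9 lever 0.5704676210800828 r 0.1502571495646519 Frad 5.088286429034608 Ftan -1.0364945054742032 Fz 1.9598738311060653 w 0.024920290596714127 [ 0.55344714 -0.13474021  0.07724022]
```

Call:
send_rows(rows="0.0029 -0.002 0 0 0 0;0.0032 -0.0008 0 0 0 0;0.0032 -0.0008 0 0 0 0;0.0032 -0.0007 0 0 0 0;0 0 0 0 0 0")

```text
clock: 18.4
tcp_pos: [0.5663, -0.1379, 0.0772]
orientation: [-1.317, 1.022, -1.024]
contact_force: [-3.8, -3.9, 2.0]
grip_width: 0.025
```

```bash
python3 st.py
```

```text
18.4 lever 0.658592272620742 r 0.15037031278322002 Frad 4.59395599652382 Ftan -3.002942380901789 Fz 1.9766970641118513 w 0.024966480795641927 [ 0.5663063  -0.13790358  0.07724914]
```

Call:
send_rows(rows="0.0037 -0.0005 0 0 0 0;0.0037 -0.0005 0 0 0 0;0.0037 -0.0005 0 0 0 0;0.0037 -0.0005 0 0 0 0;0.0037 -0.0002 0 0 0 0;0.0037 -0.0002 0 0 0 0;0.0037 -0.0002 0 0 0 0;0 0 0 0 0 0")

```text
clock: 19.2
tcp_pos: [0.5921, -0.1408, 0.0773]
orientation: [-1.318, 1.022, -1.024]
contact_force: [-2.2, -5.1, 1.4]
grip_width: 0.0248
```

```bash
python3 st.py
```

```text
19.2 lever 0.8310726938563713 r 0.1506650172107734 Frad 5.0896697690141846 Ftan -2.092130227875878 Fz 1.3872745829585487 w 0.024827442074865137 [ 0.59206973 -0.14084542  0.07725497]
```

Call:
send_rows(rows="0.0038 -0.0008 0 0 0 0;0.0038 -0.0004 0 0 0 0;0.0038 0 0 0 0 0;0.0037 0.0004 0 0 0 0;0.0037 0.0004 0 0 0 0")

```text
clock: 19.7
tcp_pos: [0.6108, -0.1402, 0.0773]
orientation: [-1.317, 1.023, -1.023]
contact_force: [-3.4, -2.7, 2.9]
grip_width: 0.0248
```

```bash
python3 st.py
```

```text
19.7 lever 0.9551482925775399 r 0.1509089145835406 Frad 2.3353862467399353 Ftan -3.6739872058158762 Fz 2.9055268954000346 w 0.02481896360254418 [ 0.61075819 -0.14023057  0.07726274]
```

Call:
send_rows(rows="0.0037 0.0004 0 0 0 0;0.0037 0.0004 0 0 0 0;0.0042 0.0008 0 0 0 0;0.0042 0.0009 0 0 0 0;0.0037 0.0008 0 0 0 0;0 0 0 0 0 0")

```text
clock: 20.3
tcp_pos: [0.6305, -0.137, 0.0773]
orientation: [-1.317, 1.022, -1.023]
contact_force: [-0.9, -1.7, 0.7]
grip_width: 0.0246
```

```bash
python3 st.py
```

```text
20.3 lever 1.0878326741585171 r 0.15111769899861838 Frad 1.4599493554100804 Ftan -1.2696591044994092 Fz 0.6845401730331544 w 0.024617673331615384 [ 0.6305134  -0.13696374  0.07727415]
```

```bash
python3 - <<'E'
from plugfit import *
P=np.array([[.4831,-.09],[.5046,-.1101],[.517,-.1185],[.5301,-.1257],[.5443,-.1317],[.5534,-.1347],[.5663,-.1379],[.5921,-.1408],[.6108,-.1402],[.6305,-.137]])
q=least_squares(lambda v:np.r_[np.hypot(*(P-v).T)-.15],[.594,.01]); print(q.x,np.round(q.fun*1e3,1))
d=P[-1]-q.x; print("lever",np.arctan2(d[1],d[0])-p[2]+np.radians(135), [round(float(np.arctan2(*(x-q.x)[::-1])-p[2]+np.radians(135)),3) for x in P])
f=grab("wrist","w13"); pickle.dump(f,open("w13.pkl","wb")); g=grab("side","s13"); crop(g,205,145,360,275,5,"s13c")
o=r.get_obs(); print(o["clock"],o["contact_force"],o["tcp_pos"])
E
python3 st.py
```

```text
[0.59582955 0.00909228] [ 0.1  0.1 -0.  -0.  -0.1 -0.1 -0.1 -0.1  0.   0.1]
lever 1.081514523018985 [-0.001, 0.195, 0.295, 0.395, 0.498, 0.562, 0.65, 0.824, 0.948, 1.082]
20.4 [-1.31938905 -2.09794308 -0.15431436] [ 0.6301727  -0.13702375  0.07733084]
20.4 lever 1.0855481756836651 r 0.15109518392677526 Frad 1.7271343946192041 Ftan -1.7774024436222922 Fz -0.15431436180351144 w 0.024948393681344664 [ 0.6301727  -0.13702375  0.07733084]
```

View pics/w13.png

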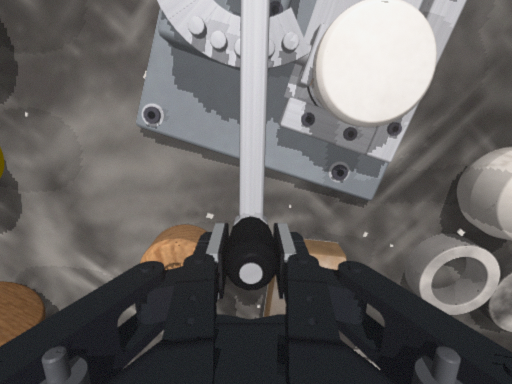

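View pics/s13c.png

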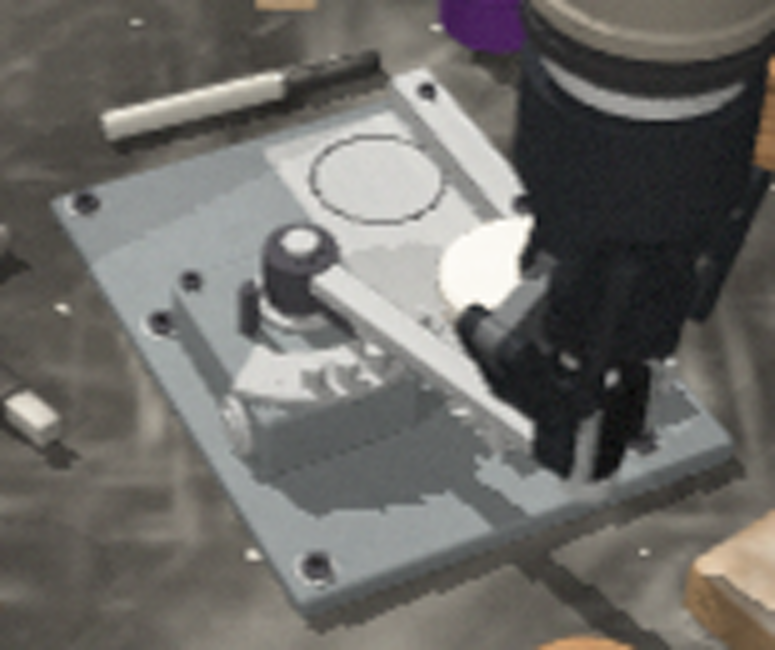

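Run:
```python
from plugfit import *
f=pickle.load(open("w13.pkl","rb")); fitplug(f,(310,0,440,128),215,"pf13")
crop(f,270,0,470,160,4,"w13c")
print("predicted seated", W(p,(.038,-.046,0)))
```

```text
[ 0.67170903 -0.02933679  0.03009826] [ 0.0378 -0.0451] [0.33 1.12]Traceback (most recent call last):
  File "<stdin>", line 2, in <module>
  File "plugfit.py", line 17, in fitplug
    o=o[y0-20:y1+20,x0-20:x1+20]; cv2.imwrite(f"pics/{name}.png",cv2.resize(o,None,fx=5,fy=5,interpolation=cv2.INTER_NEAREST))
                                                                 ~~~~~~~~~~^^^^^^^^^^^^^^^^^^^^^^^^^^^^^^^^^^^^^^^^^^^^^^^^^^
cv2.error: OpenCV(4.12.0) /io/opencv/modules/imgproc/src/resize.cpp:4208: error: (-215:Assertion failed) !ssize.empty() in function 'resize'
```

Call:
send_rows(rows="0 0 0 0 0 0;0 0 0 0 0 0;0 0 0 0 0 0;0 0 0 0 0 0;0 0 0 0 0 0")

```text
clock: 20.9
tcp_pos: [0.6299, -0.1371, 0.0773]
orientation: [-1.317, 1.023, -1.023]
contact_force: [-1.7, -2.1, 0.5]
grip_width: 0.0246
```

```bash
python3 st.py
```

```text
20.9 lever 1.0836036072343698 r 0.15111613986144887 Frad 1.6874802835799947 Ftan -2.1445382664300623 Fz 0.5131823071437605 w 0.02458160936232214 [ 0.62989204 -0.13711321  0.07732421]
```

Run:
```python
from h import *
import pickle
f=pickle.load(open("w13.pkl","rb")); crop(f,270,0,470,160,4,"w13c")
```

```text
(no output)
```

View pics/w13c.png

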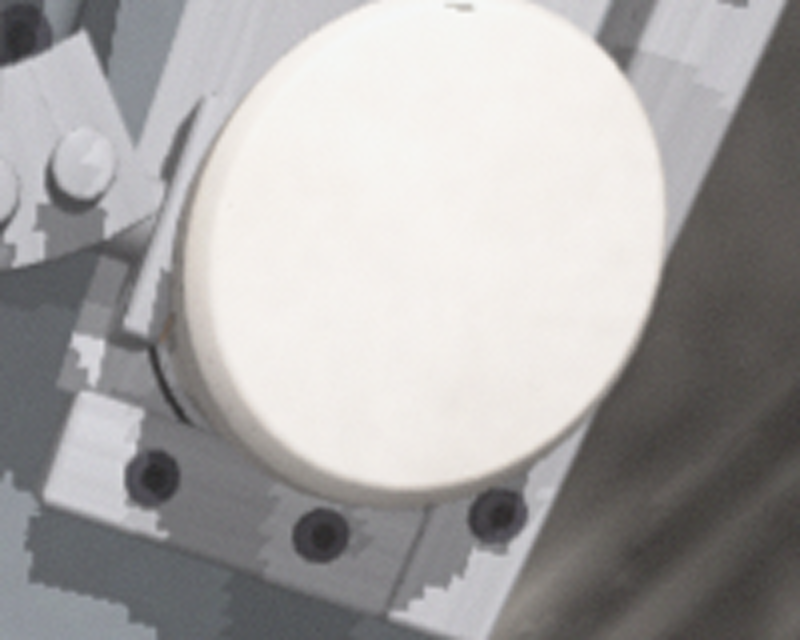

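```bash
python3 -c "
from h import *
print(r.hand_in()); o=r.get_obs(); print(o['clock'],o['tcp_pos'],o['contact_force'],o['grip_width'])"
```

```text
the job is handed in; nothing more can be done
None
the job is handed in; nothing more can be done
```

The plug is in the clamping seat and the lever is at its third click. I handed the job in at about 21 s, with the gripper still holding the knob.

**Plug:** I slid it about 123 mm along the bed by its head, keeping it pressed down at about 4–7 N so it did not lift. I then pushed it against the end stop, where the side force rose to about 6.5 N. Last I pushed it onto the fence, until the fingers slipped on the plug and it no longer moved. The last fit put its centre at clamp (37.8, -45.1) mm. The seat, from the images, is at about (38, -46) mm. The last picture shows the pad against the stem.

**Lever:**
- The hand's path fits a circle of 150 mm radius to within 0.1 mm.
- The resistance peaked before the second and third clicks and eased after each. I read no such peak at the first click, which I judged from the angle alone.
- The final angle is about 1.08 rad, against 1.086 for the third rest and 1.22 for the fourth pin. The wrist picture shows the lever past three pins.
- The knob pushes back with about 2.1 N, at the low end of the expected 2 to 4 N.

**Less certain:**
- The head hides the contact at the end stop, so that rests on the force rise and a fit good to 1–2 mm. The plug was not checked against the stop again after I let go of it.
- The gripper read about 60 mm on the 66 mm head, and I did not find out why. The pictures showed both pads on the head.

None of the other things on the table was touched.

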